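# Number the dip pots for a takeaway order

## Task

Put all the lidded dip pots from the counter onto the stamping station's sliding plate and number them in order from mild to hot (green, white, yellow, red, as far as present): slide the plate (it has a red handle) until each lid's centre is under the stamp, and press the orange cap down until the foot stamps the lid, then let it spring up. Finish with the plate pulled out to its stop on the handle's side, all pots standing on it, and leave the sauce bottle, salt jar and bowl where they are.

Things in the scene. Friction and masses are not known exactly. Their poses are not given: they have to be found in the camera images.
- cross_slide (a joint): Lower slide of the stamping station: 0 = pulled out to its stop on the handle's side (clear of the stamp, the loading and parking place), grows to 0.235 m as the plate is pushed under the stamp, along +y of plate_mid. Light friction (about 1 to 2 N); it stays where it is left.
- plate_slide (a joint): Upper slide, at right angles to the lower: the plate's shift along +x of plate_mid, -0.065 to 0.065 m, 0 in the middle. Light friction; it stays where it is left.
- stamp (a joint): Stroke of the spring numbering stamp: 0 = up, grows as the cap is pressed down. Its foot meets the lid of a pot standing on the plate after 14 mm; there the spring pushes back with about 3 N (1.5 N at the start), so press on to 6 to 15 N to stamp; with no pot below it goes down 17 mm. It springs up by itself.
- plate_mid (a point): Middle of the top face of the white carrier plate, 230 x 230 mm, 10 mm thick, flat, no rim, 42 mm above the counter. z up; x and y run along the plate's edges and the two slides (the station may be turned a little on the counter).
- handle (a point): Middle of the top of the red square handle post, 24 x 24 mm (sides along the plate's x and y), 64 mm tall, top 106 mm above the counter; it stands on a tab of the plate, 175 mm from the plate's middle towards its -y. Grip it from above and drag the plate with it along both slides.
- spot0 (a point): Centre of a blue ring (68 mm) printed on the plate's top face, a loading place for one pot, at (-48 mm, -48 mm) in the plate's x, y; spots lie 96 mm apart. A guide only.
- spot1 (a point): Centre of a blue ring (68 mm) printed on the plate's top face, a loading place for one pot, at (-48 mm, 48 mm) in the plate's x, y; spots lie 96 mm apart. A guide only.
- spot2 (a point): Centre of a blue ring (68 mm) printed on the plate's top face, a loading place for one pot, at (48 mm, -48 mm) in the plate's x, y; spots lie 96 mm apart. A guide only.
- spot3 (a point): Centre of a blue ring (68 mm) printed on the plate's top face, a loading place for one pot, at (48 mm, 48 mm) in the plate's x, y; spots lie 96 mm apart. A guide only.
- stamp_tip (a point): Centre of the underside of the stamp's black round foot (28 mm), the fixed pointer: 111 mm above the counter when up, 14 mm above the lid of a pot standing on the plate. It hangs under a blue overhanging arm 40 mm wide (underside 132 mm, top 162 mm above the counter) that runs along +x of plate_mid to a 70 mm wide, 172 mm high column 193 to 238 mm away.
- stamp_cap (a point): Centre of the top of the stamp's orange push cap, round, 44 mm across, 197 mm above the counter when up, plumb over the foot.
- pot_green: Dip pot with a green lid (mildest, stamped first): black round pot, 62 mm across the lid, 55 mm tall, 120 g, upright, with a round paper label on its lid. Origin at the centre of its underside, z up. May be absent.
- green_lid (a point): Centre of the top of the green lid, 55 mm above the pot's underside: the mark to be stamped.
- pot_white: Dip pot with a white lid (second): black round pot, 62 mm across the lid, 55 mm tall, 120 g, upright, with a round paper label on its lid. Origin at the centre of its underside, z up. May be absent.
- white_lid (a point): Centre of the top of the white lid, 55 mm above the pot's underside: the mark to be stamped.
- pot_yellow: Dip pot with a yellow lid (third): black round pot, 62 mm across the lid, 55 mm tall, 120 g, upright, with a round paper label on its lid. Origin at the centre of its underside, z up. May be absent.
- yellow_lid (a point): Centre of the top of the yellow lid, 55 mm above the pot's underside: the mark to be stamped.
- pot_red: Dip pot with a red lid (hottest, stamped last): black round pot, 62 mm across the lid, 55 mm tall, 120 g, upright, with a round paper label on its lid. Origin at the centre of its underside, z up. May be absent.
- red_lid (a point): Centre of the top of the red lid, 55 mm above the pot's underside: the mark to be stamped.
- sauce: Bystander: red sauce bottle, 60 mm across, 170 mm tall. Origin at its underside.
- salt: Bystander: salt jar with steel cap, 48 mm across, 100 mm tall. Origin at its underside.
- bowl: Bystander: steel bowl, 140 mm across, 50 mm tall. Origin at its underside.

How it is judged:
On the way, in this order (a step that is already met when the one before it is completed fails the run):
1. If the green-lidded pot is there: the stamp's foot is pressed down onto its lid (more than 1 N for 0.2 s), the lid's centre within 6 mm of the foot's axis (horizontal distance between green_lid and stamp_tip below 0.006 m and contact force between pot_green and stamp above 1 N), for 0.2 s.
2. If the white-lidded pot is there: the stamp's foot is pressed down onto its lid (more than 1 N for 0.2 s), the lid's centre within 6 mm of the foot's axis (horizontal distance between white_lid and stamp_tip below 0.006 m and contact force between pot_white and stamp above 1 N), for 0.2 s.
3. If the yellow-lidded pot is there: the stamp's foot is pressed down onto its lid (more than 1 N for 0.2 s), the lid's centre within 6 mm of the foot's axis (horizontal distance between yellow_lid and stamp_tip below 0.006 m and contact force between pot_yellow and stamp above 1 N), for 0.2 s.
4. If the red-lidded pot is there: the stamp's foot is pressed down onto its lid (more than 1 N for 0.2 s), the lid's centre within 6 mm of the foot's axis (horizontal distance between red_lid and stamp_tip below 0.006 m and contact force between pot_red and stamp above 1 N), for 0.2 s.
At the end, for the whole second after the job is handed in: Every pot present was stamped in order within 6 mm of its lid's centre and now stands upright, at rest, on the carrier plate (centre within 105 mm of the plate's middle in both plate directions); the plate is within 12 mm of its stop on the handle's side; the stamp is up (x of green_lid in the frame of plate_mid between -0.105 and 0.105 m and y of green_lid in the frame of plate_mid between -0.105 and 0.105 m and z of green_lid in the frame of plate_mid between 0.049 and 0.061 m and angle between each of pot_green, pot_white, pot_yellow, pot_red's own z axis and vertical below 0.12 rad and linear speed of each of pot_green, pot_white, pot_yellow, pot_red below 0.02 m/s and x of white_lid in the frame of plate_mid between -0.105 and 0.105 m and y of white_lid in the frame of plate_mid between -0.105 and 0.105 m and z of white_lid in the frame of plate_mid between 0.049 and 0.061 m and x of yellow_lid in the frame of plate_mid between -0.105 and 0.105 m and y of yellow_lid in the frame of plate_mid between -0.105 and 0.105 m and z of yellow_lid in the frame of plate_mid between 0.049 and 0.061 m and x of red_lid in the frame of plate_mid between -0.105 and 0.105 m and y of red_lid in the frame of plate_mid between -0.105 and 0.105 m and z of red_lid in the frame of plate_mid between 0.049 and 0.061 m and value of joint cross_slide below 0.012 m and value of joint stamp below 0.003 m and velocity of joint cross_slide below 0.01 m/s); the robot touches nothing.
It fails at once if the sauce bottle is moved more than 40 mm (distance of sauce from where it was at the start of the episode above 0.04 m).
It fails at once if the salt jar is moved more than 40 mm (distance of salt from where it was at the start of the episode above 0.04 m).
It fails at once if the bowl is moved more than 40 mm (distance of bowl from where it was at the start of the episode above 0.04 m).
Of pot_green, pot_white, pot_yellow, pot_red only 2 to 3 are there at a start; the rules pass over those that are not, and their reading is None.
At some moment in a run one of pot_green, pot_white, pot_yellow, pot_red may be knocked a few centimetres aside while the robot is not near it.
It also fails if it takes over 210 s, if anything falls off the work surface, if the arm or the gripper's body presses on something with over 40 N, if the wrist force passes 120 N, or if a joint passes its speed limit or range.

## Robot

A 7-joint arm with a two-finger parallel gripper is mounted at the origin on the work surface. World frame = base frame: x ahead of the robot, y to its left, z up, the work surface at z = 0. Lengths are in m, angles in rad, forces in N, time in s.
With the tool pointing down it reaches from about 0.4 to 0.875 m from the base axis. Payload 19.3 kg.
Tool frame: the origin (TCP) lies between the finger pads; the fingertips stand 17 mm ahead of it and the grasp point (between the pads) lies 2 mm behind it; z points along the fingers, y is the line along which they close (so a half turn about z gives the same grasp; the last joint's range is limited). The gripper opens to 85 mm and grips with 20 to 120 N. Pads are 22 mm wide; open, the fingers measure 114 mm over their backs; the gripper's body (76 mm by 85 mm) begins 54 mm behind the grasp point. The pads swing forward as they close: fully open they stand 13 mm farther back than shut.
Start: joints at [1.277, 0.521, -0.036, 1.599, 0.021, 1.021, -0.113], TCP at [0.139, -0.609, 0.248] pointing down, gripper open.
Joint ranges: [-2.91, 2.91], [-0.3, 2.13], [-1.5, 1.42], [0.17, 2.43], [-1.26, 4.41], [0.16, 1.93], [-2.52, 2.52]. Speed limits (rad/s): [1.89, 1.89, 2.39, 2.39, 3.01, 3.01, 3.01].

## Interface

Orientations are given as [roll, pitch, yaw] about the fixed x, y, z axes, in that order (R = Rz(yaw) Ry(pitch) Rx(roll)).
In Python, from workcell import bot gives the robot as it stands.
- The arm moves only by the shell command python3 -m inch 'ROWS' [FORCE]. ROWS is JSON, a list of rows, each a list of 7 numbers: the shift along the tool's x, y, z in units of 200 mm (1.0 is 200 mm), then the turn, a rotation vector about the tool's x, y, z in units of 90 degrees (1.0 is 90 degrees), then the opening, from 0 (shut) to 1 (fully open). In form: [[x, y, z, rx, ry, rz, grip], ...]. A call has 1 to 20 rows; each row is the pose to reach, as a shift and turn from the pose commanded when the call began, along the tool's axes at that moment; what a row does not reach only later rows make up. A row lasts 1/8 s, in which the tool goes at most 62.5 mm and 10.7 degrees, less where a joint would pass 70% of its speed; a pose out of reach is approached as far as the arm can. A call with a number of a shift or a turn outside -1 to 1 is refused whole. A call with a gripper value outside its range is refused whole. The fingers move at their own pace and stop on an object; FORCE is the grip in N (left out, the last holds). Time passes only in rows, so rows that repeat a pose let the fingers close. It gives the time, the measured TCP pose, the force, the opening and the grip force at its end, in the units of the state.
- bot.observe(): the state, without advancing time (a new reading comes with each control period).
- bot.grab_frame(name): name is "scene" or "top" or "wrist"; returns a dict with "img" (420x560x3 uint8, red, green, blue), "z_map" (420x560 float32, m along the optical axis (not along the pixel's ray), 0 where there is no reading), "vfov" (degrees; the focal length in pixels is half the picture's height over the tangent of half this angle, whatever the lens; pixels are square), "cx", "cy" (the principal point, pixels), "rvec" (rotation vector, rad) and "tvec" (3), from world to camera coordinates, as OpenCV has them. Camera axes: x right, y down, z forward; pixel columns grow to the right and rows downward; lengths in m; the calibration is good to about 2 mm. A picture is of the moment at which its call begins.
- bot.job_done(): hands the job in; it is judged then, once.
The state is a dict: "clock": time; "qpos": joint angles; "qd": joint speeds; "joint_efforts": joint torques, N m; "position": TCP position; "tool_rot": TCP orientation; "force": force on the tool from outside, world axes, zero at the start; "moment": the same for the moment, N m; "grip_width": finger opening in m; "finger_force": force on a finger pad.
Only numpy, scipy, OpenCV 4.12 (cv2) and the standard library are available. Lean on these libraries where they do the work, as an engineer would, in place of code of your own. Each camera call takes 0.05 s, during which the arm holds its last target. There are 200 camera calls.

## Working session

There is one attempt and no reset: what is moved stays moved. The work goes in short steps, Python scripts to look and compute and a shell command to move; the robot and the scene stay as the last step left them, time stands still between calls to the robot, and variables do not carry over. Pictures are saved under pics/ and viewed, at most 14 in all, crops included, and the job is handed in when it is done.

```bash
mkdir -p pics; ls
cat > h.py <<'E'
import numpy as np, cv2
from workcell import bot
from scipy.spatial.transform import Rotation as Ro
def grab(n,save=None):
    f=bot.grab_frame(n)
    if save: cv2.imwrite('pics/'+save,f['img'][:,:,::-1])
    f['f']=210/np.tan(np.radians(f['vfov'])/2); f['R']=Ro.from_rotvec(np.ravel(f['rvec'])).as_matrix(); f['t']=np.ravel(f['tvec'])
    return f
def ray(f,u,v,z):
    d=f['R'].T@np.array([(u-f['cx'])/f['f'],(v-f['cy'])/f['f'],1]); c=-f['R'].T@f['t']
    return c+d*(z-c[2])/d[2]
def pt(f,u,v):
    Z=f['z_map'][int(round(v)),int(round(u))]
    return f['R'].T@(np.array([(u-f['cx'])/f['f'],(v-f['cy'])/f['f'],1])*Z-f['t'])
def cloud(f):
    v,u=np.mgrid[:420,:560]; Z=f['z_map']
    P=np.stack([(u-f['cx'])/f['f']*Z,(v-f['cy'])/f['f']*Z,Z],-1)
    return (P-f['t'])@f['R']
def tool(p,yaw=None):
    "shift in tool axes, units of 200 mm, to bring TCP to p"
    s=bot.observe(); R=Ro.from_euler('xyz',s['tool_rot']).as_matrix()
    return np.round(R.T@(np.array(p)-s['position'])/0.2,4)
E
python3 - <<'E'
from h import *
s=bot.observe(); print(s)
for n in('scene','top','wrist'):
    f=grab(n,n+'0.png'); print(n,f['vfov'],f['cx'],f['cy'],-f['R'].T@f['t'],f['R'][2],np.median(f['z_map']))
E
cd pics; python3 -c "
import cv2,numpy as np
a=[cv2.imread(n+'0.png') for n in('scene','top')]
cv2.imwrite('a.png',cv2.resize(np.hstack(a),(800,300)))"
```

```text
pics
{'clock': 0.0, 'qpos': array([ 1.27677486,  0.52204768, -0.03636025,  1.59997455,  0.02116345,
        1.02107589, -0.11279352]), 'qd': array([-0.00107187,  0.00031349, -0.00012554,  0.00278216,  0.00062929,
       -0.00085911, -0.00107373]), 'joint_efforts': array([ 3.48622561e-03, -9.27117348e+01,  1.98216900e+00, -3.69927371e+01,
        1.81433593e-02,  8.30807170e-03,  4.06058734e-05]), 'position': array([ 0.13865165, -0.60911841,  0.24771633]), 'tool_rot': array([-3.14047022e+00,  3.09663532e-05,  2.23826755e-01]), 'force': array([ 0.29557124, -0.87447733, -0.76119363]), 'moment': array([ 0.01822666,  0.00012406, -0.00196721]), 'finger_force': 0.0, 'grip_width': 0.08549812868690233}
scene 51.347265363703016 283.9011559119022 217.39162244367833 [ 1.63580337 -0.25779355  0.83025211] [-0.81338286  0.23462213 -0.53231643] 1.6773329
top 52.03837472132032 282.11678597993415 200.47000695770998 [0.46946989 0.04631846 1.25902847] [ 0.06736831  0.00237282 -0.99772535] 1.2523909
wrist 58.02169529587582 271.42006940882663 210.1821657784652 [ 0.2061077  -0.59298675  0.37238134] [-0.2654679  -0.05980758 -0.96226288] 0.35489696
```

View pics/top0.png

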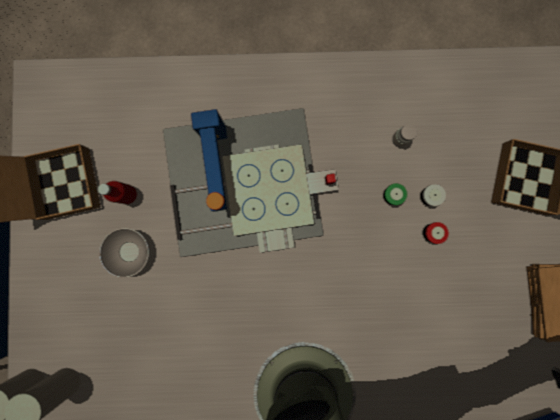

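View pics/scene0.png

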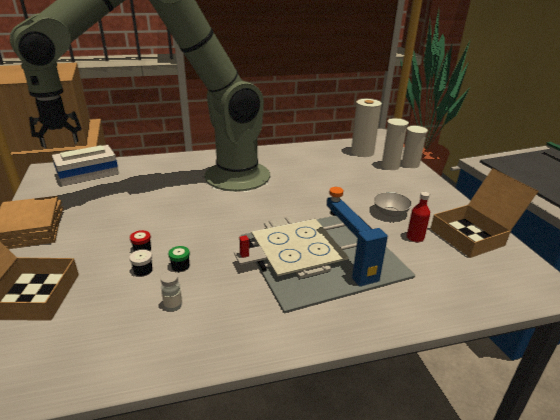

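Top view: green (396,195), white (434,196) and red (437,233) lids, handle (331,179), orange cap (215,201), plate centre about (271,191). There is no yellow pot. The scene view agrees. Next: measure from both views.

```bash
cat > m.py <<'E'
from h import *
def masks(f):
    h=cv2.cvtColor(f['img'],cv2.COLOR_RGB2HSV).astype(int); H,S,V=h[...,0],h[...,1],h[...,2]
    red=((H<8)|(H>172))&(S>150)&(V>70)
    return dict(green=(H>45)&(H<85)&(S>120)&(V>40),red=red,orange=(H>=6)&(H<18)&(S>170)&(V>120),
      blue=(H>98)&(H<125)&(S>90)&(V>40))
def blobs(m,amin=25):
    n,l,st,c=cv2.connectedComponentsWithStats(cv2.morphologyEx(m.astype(np.uint8),cv2.MORPH_CLOSE,np.ones((3,3))))
    return [(c[i].round(1),st[i].tolist()) for i in range(1,n) if st[i,4]>=amin]
E
python3 - <<'E'
from m import *
for n in('top','scene'):
    f=grab(n); C=cloud(f)
    for k,m in masks(f).items():
        for c,s in blobs(m):
            u,v=c; q=C[s[1]:s[1]+s[3],s[0]:s[0]+s[2]][m[s[1]:s[1]+s[3],s[0]:s[0]+s[2]]]
            print(n,k,c,s,'pt',pt(f,u,v).round(4),'zmed',np.median(q[:,2]).round(4),'zmax',np.percentile(q[:,2],95).round(3))
    # white lid & plate by height from the depth map
    for nm,lo,hi in(('lid',.048,.062),('plate',.034,.047),('handle',.095,.115),('cap',.185,.21)):
        m=(C[...,2]>lo)&(C[...,2]<hi)&(abs(C[...,1])<.62)&(C[...,0]>.3)&(C[...,0]<.8)
        for c,s in blobs(m):
            q=C[s[1]:s[1]+s[3],s[0]:s[0]+s[2]][m[s[1]:s[1]+s[3],s[0]:s[0]+s[2]]]
            print(n,nm,c,s,((q.min(0)+q.max(0))/2).round(4),np.ptp(q,0).round(3),np.median(q[:,2]).round(4))
E
```

```text
top green [394.3 194.5] [385, 184, 21, 21, 194] pt [ 0.5593 -0.265   0.0579] zmed 0.0552 zmax 0.059
top red [330.4 177.9] [326, 174, 10, 9, 69] pt [ 0.6049 -0.0825  0.1066] zmed 0.1066 zmax 0.11
top red [114.  183.6] [107, 181, 14, 6, 50] pt [0.603  0.4964 0.1184] zmed 0.1177 zmax 0.128
top red [108.1 197.5] [104, 195, 10, 6, 30] pt [0.5661 0.5117 0.1195] zmed 0.1172 zmax 0.124
top red [436.3 232.6] [426, 222, 22, 22, 220] pt [ 0.4501 -0.3777  0.0562] zmed 0.0549 zmax 0.059
top orange [214.5 200.5] [207, 193, 16, 16, 205] pt [0.5451 0.2155 0.2014] zmed 0.1968 zmax 0.2
top blue [209.2 147.4] [191, 110, 33, 86, 1420] pt [0.6855 0.2335 0.1618] zmed 0.1633 zmax 0.174
top lid [400.1 139.7] [396, 130, 13, 15, 30] [ 0.722  -0.2944  0.0545] [0.039 0.035 0.013] 0.0548
top lid [507.4 174. ] [499, 139, 24, 68, 250] [ 0.6129 -0.5899  0.055 ] [0.19  0.06  0.014] 0.0571
top lid [ 86.5 179.6] [79, 145, 15, 65, 203] [0.6318 0.5997 0.055 ] [0.182 0.039 0.014] 0.0571
top lid [396.1 193.8] [385, 183, 23, 22, 387] [ 0.5622 -0.2715  0.0548] [0.059 0.061 0.013] 0.0553
top lid [128.5 194.8] [119, 184, 14, 
[... 6470 characters left out ...]
plate [366.1 275.3] [353, 270, 28, 11, 105] [0.7677 0.2445 0.0406] [0.041 0.074 0.013] 0.041
scene plate [171.5 298.3] [162, 291, 19, 12, 76] [ 0.7401 -0.2985  0.0406] [0.027 0.047 0.013] 0.0411
scene handle [419.9 213.3] [411, 207, 19, 12, 139] [0.5934 0.5032 0.105 ] [0.053 0.054 0.02 ] 0.1065
scene handle [243.2 238.9] [239, 235, 10, 9, 59] [ 0.609  -0.0814  0.1014] [0.027 0.025 0.012] 0.1035
scene handle [368.4 256.9] [355, 249, 30, 15, 172] [0.764  0.2444 0.1051] [0.046 0.074 0.02 ] 0.1051
scene handle [168.  277.4] [160, 272, 17, 12, 164] [ 0.7292 -0.2995  0.0988] [0.043 0.041 0.007] 0.0988
scene cap [335.6 191. ] [329, 187, 14, 10, 113] [0.5485 0.2174 0.1921] [0.047 0.044 0.012] 0.1946
```

```bash
cat > p.py <<'E'
from m import *
def rings(f,z=.042):
    g=cv2.resize(f['img'],None,fx=4,fy=4,interpolation=cv2.INTER_CUBIC).astype(int); b=(g[...,2]-g[...,0]>8).astype(np.uint8)
    out=[]
    cs,_=cv2.findContours(b,cv2.RETR_CCOMP,cv2.CHAIN_APPROX_NONE)
    for c in cs:
        if len(c)<40: continue
        (u,v),(a,d),_=cv2.fitEllipse(c)
        if d>0 and a/d>.6 and 40<d<140:
            out.append((*ray(f,(u+.5)/4-.5,(v+.5)/4-.5,z)[:2],a/4,d/4))
    return np.round(out,4)
E
python3 - <<'E'
from p import *
f=grab('top'); print(rings(f))
C=cloud(f); g=f['img'].astype(int)
m=(abs(C[...,2]-.042)<.006)&(C[...,0]>.4)&(C[...,0]<.75)&(abs(C[...,1])<.25)
m=cv2.morphologyEx(m.astype(np.uint8),cv2.MORPH_OPEN,np.ones((3,3)))
pts=C[m>0][:,:2].astype(np.float32); 
m2=cv2.morphologyEx(m,cv2.MORPH_OPEN,np.ones((31,31))); P=C[m2>0][:,:2].astype(np.float32)
print(cv2.minAreaRect(P),C[m2>0][:,2].mean())
E
```

```text
[[ 0.5486  0.2201  7.8408 12.9102]
 [ 0.5307  0.1318 23.5869 23.8514]
 [ 0.5307  0.1317 21.0598 21.3051]
 [ 0.5425  0.0364 23.3776 23.651 ]
 [ 0.5427  0.0364 21.0278 21.5937]
 [ 0.626   0.1439 23.3921 23.5544]
 [ 0.6261  0.1437 20.8628 21.1212]
 [ 0.6378  0.0484 23.1247 23.3199]
 [ 0.638   0.0482 20.98   21.4218]]
((0.0, 0.0), (0.0, 0.0), 0.0) nan<stdin>:8: RuntimeWarning: Mean of empty slice.
  ret = ret.dtype.type(ret / rcount)
```

Run:
```python
from h import *
for p in([.45,-.3805,.14],[.45,-.3805,.034]): print(tool(p))
```

```text
[ 1.7718 -0.7699  0.5407]
[ 1.7718 -0.7697  1.0707]
```

```bash
python3 -m inch '[[0.3,-0.13,0.1,0,0,0.0635,1],[0.6,-0.26,0.25,0,0,0.0635,1],[0.9,-0.4,0.4,0,0,0.0635,1],[0.9,-0.4,0.4,0,0,0.0635,1],[0.9,-0.4,0.4,0,0,0.0635,1]]' 40
python3 - <<'E'
from h import *
print(bot.observe()['tool_rot'])
for p in([.45,-.3805,.14],[.45,-.3805,.034]): print(tool(p))
E
```

```text
clock: 0.92
position: [0.298, -0.4899, 0.1675]
tool_rot: [-3.14, 0.0, 0.127]
force: [-0.5, 0.0, 0.4]
grip_width: 0.0854
finger_force: 0.0
[-3.14003466e+00  1.37859487e-04  1.27257091e-01]
[ 0.8232 -0.4459  0.1383]
[ 0.8233 -0.445   0.6683]
```

```bash
python3 -m inch '[[0.28,-0.15,0.05,0,0,0,1],[0.55,-0.3,0.1,0,0,0,1],[0.823,-0.446,0.138,0,0,0,1],[0.823,-0.446,0.138,0,0,0,1],[0.823,-0.446,0.138,0,0,0,1],[0.823,-0.446,0.3,0,0,0,1],[0.823,-0.446,0.45,0,0,0,1],[0.823,-0.446,0.6,0,0,0,1],[0.823,-0.445,0.668,0,0,0,1],[0.823,-0.445,0.668,0,0,0,1],[0.823,-0.445,0.668,0,0,0,1],[0.823,-0.445,0.668,0,0,0,0.6],[0.823,-0.445,0.668,0,0,0,0.4],[0.823,-0.445,0.668,0,0,0,0.4],[0.823,-0.445,0.668,0,0,0,0.4],[0.823,-0.445,0.668,0,0,0,0.4]]' 40
python3 - <<'E'
from h import *
for p in([.5793,.1298,.15],[.5793,.1298,.078]): print(tool(p))
E
```

```text
clock: 2.92
position: [0.4491, -0.3831, 0.0357]
tool_rot: [3.141, -0.001, 0.124]
force: [-2.0, 0.9, 11.3]
grip_width: 0.0613
finger_force: 41.3
[ 0.9637 -2.4637 -0.5728]
[ 0.9635 -2.464  -0.2128]
```

```bash
python3 -m inch '[[0,0,-0.15,0,0,0,0.4],[0,0,-0.35,0,0,0,0.4],[0,0,-0.6,0,0,0,0.4],[0.1,-0.25,-0.64,0,0,0,0.4],[0.2,-0.5,-0.64,0,0,0,0.4],[0.3,-0.75,-0.64,0,0,0,0.4],[0.4,-1,-0.64,0,0,0,0.4],[0.4,-1,-0.64,0,0,0,0.4]]'; python3 -m inch '[[0.1,-0.25,0,0,0,0,0.4],[0.2,-0.5,0,0,0,0,0.4],[0.3,-0.75,0,0,0,0,0.4],[0.4,-1,0,0,0,0,0.4],[0.4,-1,0,0,0,0,0.4],[0.4,-1,0,0,0,0,0.4]]';  python3 - <<'E'
from h import *
for p in([.5793,.1298,.15],[.5793,.1298,.0785]): print(tool(p))
E
```

```text
clock: 3.92
position: [0.5047, -0.1701, 0.1631]
tool_rot: [-3.14, -0.001, 0.13]
force: [-0.2, -1.4, -1.2]
grip_width: 0.0609
finger_force: 44.7
clock: 4.68
position: [0.5579, 0.033, 0.1628]
tool_rot: [3.141, 0.0, 0.124]
force: [0.2, 0.2, -1.9]
grip_width: 0.0612
finger_force: 44.8
[ 0.1658 -0.4674  0.0635]
[ 0.1659 -0.4676  0.421 ]
```

```bash
python3 -m inch '[[0.08,-0.2,0,0,0,0,0.4],[0.166,-0.4,0,0,0,0,0.4],[0.166,-0.467,0.03,0,0,0,0.4],[0.166,-0.467,0.06,0,0,0,0.4],[0.166,-0.467,0.18,0,0,0,0.4],[0.166,-0.467,0.3,0,0,0,0.4],[0.166,-0.467,0.37,0,0,0,0.4],[0.166,-0.467,0.41,0,0,0,0.4],[0.166,-0.467,0.418,0,0,0,0.4],[0.166,-0.467,0.418,0,0,0,0.4]]'; python3 -c "
from h import *
print(tool([.5793,.1298,.0785]))"
```

```text
clock: 5.92
position: [0.5797, 0.1307, 0.0796]
tool_rot: [-3.142, -0.001, 0.124]
force: [0.7, -0.5, -1.4]
grip_width: 0.0608
finger_force: 44.8
[-0.0027  0.004   0.0055]
```

Open a little, rise, and head back towards the white pot.

```bash
python3 -m inch '[[0,0,0.008,0,0,0,0.4],[0,0,0.008,0,0,0,0.5],[0,0,0.008,0,0,0,0.87],[0,0,0.008,0,0,0,0.87],[0,0,0.008,0,0,0,0.87],[0,0,0.008,0,0,0,0.87],[0,0,-0.15,0,0,0,0.87],[0,0,-0.35,0,0,0,0.87],[0,0,-0.42,0,0,0,0.9],[0,0.25,-0.42,0,0,0,1],[0,0.5,-0.42,0,0,0,1],[0,0.75,-0.42,0,0,0,1],[0,1,-0.42,0,0,0,1],[0,1,-0.42,0,0,0,1],[0,1,-0.42,0,0,0,1]]'
python3 - <<'E'
from m import *
f=grab('top','t1.png');m=masks(f);C=cloud(f)
for k in('green','red'): print(k,[(c,s[4],ray(f,*c,.055).round(4),ray(f,*c,.097).round(4)) for c,s in blobs(m[k])])
for p in([.557,-.378,.14],[.557,-.378,.036]): print(tool(p))
E
```

```text
clock: 7.8
position: [0.604, -0.0671, 0.1627]
tool_rot: [-3.141, 0.001, 0.124]
force: [-0.1, 0.2, 0.3]
grip_width: 0.0853
finger_force: 0.0
green [(array([395.5, 194.2]), 165, array([ 0.5603, -0.2692,  0.055 ]), array([ 0.5571, -0.2582,  0.097 ]))]
red [(array([252.7, 189.8]), 223, array([0.5829, 0.1311, 0.055 ]), array([0.579 , 0.1281, 0.097 ])), (array([114.3, 190.8]), 149, array([0.5901, 0.5206, 0.055 ]), array([0.5859, 0.504 , 0.097 ]))]
[-0.428   1.516   0.1131]
[-0.4278  1.5164  0.6331]
```

View pics/t1.png

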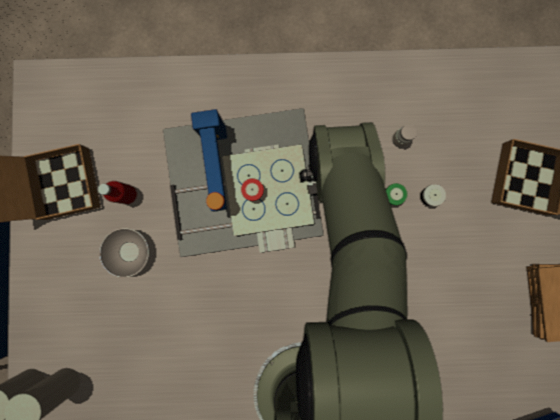

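The red pot stands on the plate at (252,190). Green (396,194) and white (434,196) are unmoved. White next.

```bash
python3 -m inch '[[-0.1,0.25,0,0,0,0,1],[-0.2,0.5,0,0,0,0,1],[-0.3,0.75,0,0,0,0,1],[-0.428,1,0,0,0,0,1],[-0.428,1,0,0,0,0,1]]'; python3 -m inch '[[0,0.25,0,0,0,0,1],[0,0.516,0.1,0,0,0,1],[0,0.516,0.1,0,0,0,1],[0,0.516,0.25,0,0,0,1],[0,0.516,0.4,0,0,0,1],[0,0.516,0.55,0,0,0,1],[0,0.516,0.633,0,0,0,1],[0,0.516,0.633,0,0,0,1],[0,0.516,0.633,0,0,0,1],[0,0.516,0.633,0,0,0,0.6],[0,0.516,0.633,0,0,0,0.4],[0,0.516,0.633,0,0,0,0.4],[0,0.516,0.633,0,0,0,0.4],[0,0.516,0.633,0,0,0,0.4],[0,0.516,0.35,0,0,0,0.4],[0,0.516,0.1,0,0,0,0.4],[0,0.516,0,0,0,0,0.4],[0,0.516,0,0,0,0,0.4]]' 40
python3 - <<'E'
from h import *
for p in([.638,.0483,.16],[.638,.0483,.0785]): print(tool(p))
E
```

```text
clock: 8.48
position: [0.5423, -0.2801, 0.163]
tool_rot: [3.14, 0.001, 0.12]
force: [0.4, -0.0, -0.3]
grip_width: 0.085
finger_force: 0.0
clock: 10.72
position: [0.5571, -0.3795, 0.1643]
tool_rot: [3.14, -0.002, 0.124]
force: [-0.6, -0.1, -1.8]
grip_width: 0.061
finger_force: 44.6
[ 0.6657 -2.0727  0.0199]
[ 0.665  -2.0732  0.4274]
```

```bash
python3 -m inch '[[0.08,-0.25,0,0,0,0,0.4],[0.16,-0.5,0,0,0,0,0.4],[0.24,-0.75,0,0,0,0,0.4],[0.32,-1,0,0,0,0,0.4],[0.32,-1,0,0,0,0,0.4]]'; python3 -m inch '[[0.08,-0.25,0,0,0,0,0.4],[0.16,-0.5,0,0,0,0,0.4],[0.24,-0.75,0,0,0,0,0.4],[0.32,-1,0,0,0,0,0.4],[0.32,-1,0,0,0,0,0.4],[0.32,-1,0,0,0,0,0.4]]'
python3 - <<'E'
from h import *
for p in([.638,.0483,.16],[.638,.0483,.0788]): print(tool(p))
E
```

```text
clock: 11.35
position: [0.5958, -0.1676, 0.1613]
tool_rot: [-3.139, 0.002, 0.13]
force: [0.1, -0.9, -2.1]
grip_width: 0.0611
finger_force: 44.6
clock: 12.1
position: [0.6337, 0.0324, 0.1618]
tool_rot: [3.141, 0.002, 0.124]
force: [-0.3, -1.4, -1.2]
grip_width: 0.061
finger_force: 44.6
[ 0.031  -0.0762  0.0088]
[ 0.0319 -0.0765  0.4148]
```

```bash
python3 -m inch '[[0.031,-0.076,0,0,0,0,0.4],[0.031,-0.076,0.1,0,0,0,0.4],[0.031,-0.076,0.25,0,0,0,0.4],[0.031,-0.076,0.36,0,0,0,0.4],[0.031,-0.076,0.41,0,0,0,0.4],[0.031,-0.076,0.418,0,0,0,0.4],[0.031,-0.076,0.422,0,0,0,0.4],[0.031,-0.076,0.422,0,0,0,0.5],[0.031,-0.076,0.422,0,0,0,0.87],[0.031,-0.076,0.422,0,0,0,0.87],[0.031,-0.076,0.422,0,0,0,0.87],[0.031,-0.076,0.422,0,0,0,0.87],[0.031,-0.076,0.25,0,0,0,0.87],[0.031,-0.076,0.05,0,0,0,0.9],[0.031,-0.076,0,0,0,0,1],[0,0.174,0,0,0,0,1],[0,0.424,0,0,0,0,1],[0,0.674,0,0,0,0,1],[0,0.924,0,0,0,0,1],[0,0.924,0,0,0,0,1]]'
python3 - <<'E'
from m import *
f=grab('top');m=masks(f)
print([(c,s[4],ray(f,*c,.055).round(4)) for c,s in blobs(m['green'])],[(c,ray(f,*c,.097).round(4)) for c,s in blobs(m['red'])])
for p in([.5625,-.27,.14],[.5625,-.27,.036]): print(tool(p))
E
```

```text
clock: 14.6
position: [0.6564, -0.1549, 0.1622]
tool_rot: [3.14, 0.001, 0.118]
force: [0.2, 0.8, 0.3]
grip_width: 0.0852
finger_force: 0.0
[] [(array([330.2, 177.7]), array([ 0.6066, -0.083 ,  0.097 ])), (array([252.6, 189.5]), array([0.5798, 0.1284, 0.097 ])), (array([114.4, 190.9]), array([0.5856, 0.5038, 0.097 ]))]
[-0.5382  0.5298  0.112 ]
[-0.5376  0.5297  0.632 ]
```

```bash
python3 -m inch '[[-0.18,0.18,0,0,0,0,1],[-0.36,0.36,0,0,0,0,1],[-0.538,0.53,0.05,0,0,0,1],[-0.538,0.53,0.05,0,0,0,1],[-0.538,0.53,0.05,0,0,0,1]]'
python3 - <<'E'
from m import *
for n in('scene','wrist'):
  f=grab(n,n+'2.png');m=masks(f)
  print([(c,s,ray(f,*c,.055).round(4)) for c,s in blobs(m['green'])])
for p in([.5625,-.27,.14],[.5625,-.27,.036]): print(tool(p))
E
```

```text
clock: 15.28
position: [0.5641, -0.2669, 0.153]
tool_rot: [-3.141, -0.0, 0.125]
force: [1.2, 1.1, 0.1]
grip_width: 0.0853
finger_force: 0.0
[(array([178.8, 254.6]), [169, 246, 20, 16, 178], array([ 0.5795, -0.2674,  0.055 ]))]
[(array([277.6, 220.1]), [229, 174, 98, 96, 4816], array([ 0.5649, -0.2694,  0.055 ]))]
[-0.0121  0.016   0.0653]
[-0.0124  0.0163  0.5853]
```

View pics/wrist2.png

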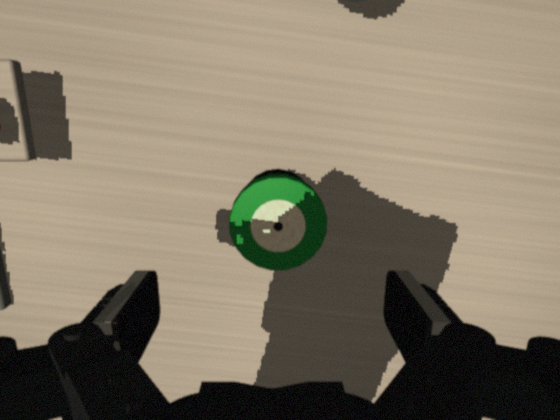

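The wrist view shows the green lid at (278,220), about 0.564, -0.270, so it has not moved. Grasp it.

```bash
python3 -m inch '[[-0.005,0.016,0.15,0,0,0,1],[-0.005,0.016,0.3,0,0,0,1],[-0.005,0.016,0.45,0,0,0,1],[-0.005,0.016,0.585,0,0,0,1],[-0.005,0.016,0.585,0,0,0,1],[-0.005,0.016,0.585,0,0,0,1],[-0.005,0.016,0.585,0,0,0,0.6],[-0.005,0.016,0.585,0,0,0,0.4],[-0.005,0.016,0.585,0,0,0,0.4],[-0.005,0.016,0.585,0,0,0,0.4],[-0.005,0.016,0.585,0,0,0,0.4],[0,0.016,0.3,0,0,0,0.4],[0,0.016,0.05,0,0,0,0.4],[0,0,-0.04,0,0,0,0.4],[0,-0.25,-0.04,0,0,0,0.4],[-0.06,-0.5,-0.04,0,0,0,0.4],[-0.12,-0.75,-0.04,0,0,0,0.4],[-0.2,-1,-0.04,0,0,0,0.4],[-0.2,-1,-0.04,0,0,0,0.4]]' 40
python3 - <<'E'
from h import *
for p in([.5426,.0364,.16],[.5426,.0364,.0788]): print(tool(p))
E
```

```text
clock: 17.75
position: [0.4977, -0.0713, 0.1611]
tool_rot: [-3.14, 0.001, 0.129]
force: [0.4, -0.6, -0.9]
grip_width: 0.061
finger_force: 44.4
[ 0.2919 -0.5052  0.006 ]
[ 0.2923 -0.5048  0.412 ]
```

```bash
python3 -m inch '[[0.14,-0.25,0,0,0,0,0.4],[0.29,-0.5,0,0,0,0,0.4],[0.292,-0.505,0,0,0,0,0.4],[0.292,-0.505,0.1,0,0,0,0.4],[0.292,-0.505,0.25,0,0,0,0.4],[0.292,-0.505,0.36,0,0,0,0.4],[0.292,-0.505,0.41,0,0,0,0.4],[0.292,-0.505,0.418,0,0,0,0.4],[0.292,-0.505,0.42,0,0,0,0.4],[0.292,-0.505,0.42,0,0,0,0.5],[0.292,-0.505,0.42,0,0,0,0.87],[0.292,-0.505,0.42,0,0,0,0.87],[0.292,-0.505,0.42,0,0,0,0.87],[0.292,-0.505,0.42,0,0,0,0.87],[0.292,-0.505,0.25,0,0,0,0.87],[0.292,-0.505,0.05,0,0,0,0.9],[0.292,-0.505,-0.02,0,0,0,1],[0.292,-0.255,-0.02,0,0,0,1],[0.292,0,-0.02,0,0,0,1],[0.292,0,-0.02,0,0,0,1]]'
python3 - <<'E'
from m import *
f=grab('top','t3.png');C=cloud(f);m=masks(f)
print([(c,s[4],ray(f,*c,.097).round(4)) for k in('green','red') for c,s in blobs(m[k])])
print([(s,ray(f,*c,.097).round(4)) for c,s in blobs((abs(C[...,2]-.097)<.006)&(C[...,1]>-.04)&(C[...,1]<.2)&(C[...,0]<.7))])
for p in([.606,-.0836,.16],[.606,-.0836,.092]): print(tool(p))
E
```

```text
clock: 20.25
position: [0.5567, -0.0718, 0.1646]
tool_rot: [3.14, 0.001, 0.118]
force: [-0.0, 0.9, 0.0]
grip_width: 0.0854
finger_force: 0.0
[(array([289.2, 202.6]), 167, array([0.5417, 0.0301, 0.097 ])), (array([252.2, 188.7]), 221, array([0.582 , 0.1294, 0.097 ])), (array([115.8, 185. ]), 74, array([0.6016, 0.5   , 0.097 ])), (array([111.2, 197.8]), 58, array([0.567 , 0.5124, 0.097 ]))]
[([271, 156, 22, 23, 399], array([0.6398, 0.0484, 0.097 ])), ([241, 177, 23, 23, 404], array([0.5831, 0.1302, 0.097 ])), ([278, 191, 23, 23, 410], array([0.5439, 0.0305, 0.097 ])), ([280, 375, 25, 15, 44], array([0.0751, 0.0329, 0.097 ]))]
[0.2362 0.1013 0.0226]
[0.2364 0.1012 0.3626]
```

View pics/t3.png

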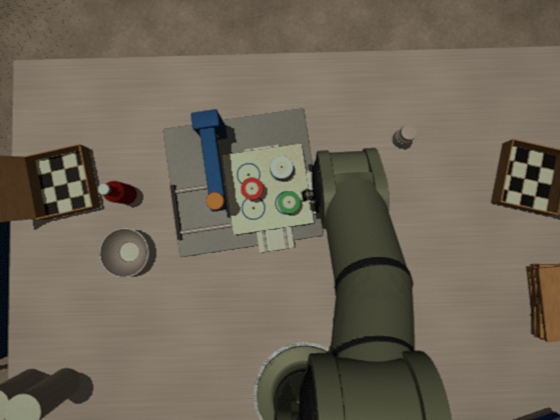

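```bash
python3 -m inch '[[0.12,0.05,0,0,0,0,1],[0.236,0.101,0.02,0,0,0,1],[0.236,0.101,0.02,0,0,0,1],[0.236,0.101,0.15,0,0,0,0.8],[0.236,0.101,0.3,0,0,0,0.7],[0.236,0.101,0.365,0,0,0,0.7],[0.236,0.101,0.365,0,0,0,0.7],[0.236,0.101,0.365,0,0,0,0.5],[0.236,0.101,0.365,0,0,0,0.3],[0.236,0.101,0.365,0,0,0,0.1],[0.236,0.101,0.365,0,0,0,0.1],[0.236,0.101,0.365,0,0,0,0.1],[0.236,0.101,0.365,0,0,0,0.1],[0.236,0.101,0.365,0,0,0,0.1]]' 40
python3 - <<'E'
from m import *
f=grab('top');g=grab('scene');C=cloud(f);m=masks(f);mg=masks(g)
def disc(f,C,zt):
    return [ (s[4],c,ray(f,*c,zt)[:2].round(4)) for c,s in blobs((abs(C[...,2]-zt)<.007)&(C[...,1]>-.04)&(C[...,1]<.27)&(C[...,0]<.72)&(C[...,0]>.45))]
print('lids',disc(f,C,.097)); print('cap',disc(f,C,.197))
Cg=cloud(g); print('scene lids',disc(g,Cg,.097),'cap',disc(g,Cg,.197))
E
```

```text
clock: 22.05
position: [0.6069, -0.0819, 0.0931]
tool_rot: [3.141, -0.001, 0.124]
force: [-0.6, -0.5, 6.5]
grip_width: 0.0235
finger_force: 40.8
lids [(404, array([281.1, 166.9]), array([0.6395, 0.0495])), (404, array([251.5, 188.2]), array([0.5834, 0.1313])), (406, array([288.5, 202. ]), array([0.5433, 0.0319]))]
cap [(243, array([214.9, 200.5]), array([0.5453, 0.2152]))]
scene lids [(199, array([276.7, 224.7]), array([0.5511, 0.0328])), (198, array([311.4, 227.6]), array([0.5904, 0.132 ])), (231, array([290.8, 241.6]), array([0.6471, 0.0505]))] cap [(97, array([335.7, 190.5]), array([0.555 , 0.2151]))]
```

```bash
python3 -m inch '[[0.003,-0.02,0,0,0,0,0.1],[0.008,-0.06,0,0,0,0,0.1],[0.016,-0.11,0,0,0,0,0.1],[0.024,-0.17,0,0,0,0,0.1],[0.032,-0.23,0,0,0,0,0.1],[0.04,-0.29,0,0,0,0,0.1],[0.05,-0.35,0,0,0,0,0.1],[0.058,-0.41,0,0,0,0,0.1],[0.066,-0.47,0,0,0,0,0.1],[0.075,-0.53,0,0,0,0,0.1],[0.084,-0.59,0,0,0,0,0.1],[0.092,-0.65,0,0,0,0,0.1],[0.1,-0.71,0,0,0,0,0.1],[0.108,-0.77,0,0,0,0,0.1],[0.117,-0.83,0,0,0,0,0.1],[0.123,-0.87,0,0,0,0,0.1],[0.127,-0.895,0,0,0,0,0.1],[0.128,-0.906,0,0,0,0,0.1],[0.128,-0.906,0,0,0,0,0.1],[0.128,-0.906,0,0,0,0,0.1]]' 40
python3 - <<'E'
from m import *
f=grab('top');g=grab('scene','s4.png');C=cloud(f);Cg=cloud(g)
def disc(f,C,zt):
    return [ (s[4],c,ray(f,*c,zt)[:2].round(4)) for c,s in blobs((abs(C[...,2]-zt)<.007)&(C[...,1]>-.04)&(C[...,1]<.4)&(C[...,0]<.72)&(C[...,0]>.45))]
print('lids',disc(f,C,.097)); print('cap',disc(f,C,.197))
print('scene lids',disc(g,Cg,.097),'cap',disc(g,Cg,.197))
E
```

```text
clock: 24.65
position: [0.6099, 0.1015, 0.0931]
tool_rot: [-3.141, -0.002, 0.124]
force: [-1.7, 2.0, 6.6]
grip_width: 0.0232
finger_force: 40.8
lids [(411, array([184.2, 188.9]), array([0.5862, 0.314 ])), (135, array([226.7, 204.4]), array([0.5411, 0.1993]))]
cap [(244, array([214.9, 200.5]), array([0.5453, 0.2152]))]
scene lids [(127, array([331.5, 219.3]), array([0.5595, 0.2087])), (136, array([368.9, 220.6]), array([0.593 , 0.3215])), (96, array([304.8, 233.5]), array([0.6164, 0.1027])), (141, array([347.1, 234.7]), array([0.6509, 0.2243]))] cap [(97, array([335.5, 190.5]), array([0.5549, 0.2145])), (41, array([298.9, 207.4]), array([0.6263, 0.0767]))]
```

View pics/s4.png

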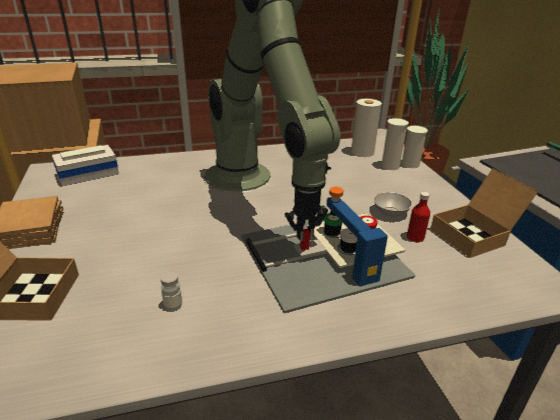

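The scene view shows the green pot (333,227) under the stamp and the red lid at (368,221). The red lid moved by exactly the dragged distance. Release the handle and go above the cap.

```bash
python3 -m inch '[[0,0,0,0,0,0,0.3],[0,0,0,0,0,0,0.5],[0,0,0,0,0,0,0.5],[0,0,-0.1,0,0,0,0.5],[0,0,-0.3,0,0,0,0.5],[0,0,-0.55,0,0,0,0.4],[0,0,-0.8,0,0,0,0],[0,0,-0.8,0,0,0,0]]' 40
python3 - <<'E'
from m import *
f=grab('top');C=cloud(f)
print([(s[4],ray(f,*c,.097)[:2].round(4)) for c,s in blobs((abs(C[...,2]-.097)<.007)&(C[...,1]>-.04)&(C[...,1]<.4)&(C[...,0]<.72)&(C[...,0]>.45))])
for p in([.546,.215,.23],[.546,.215,.214]): print(tool(p))
E
```

```text
clock: 25.75
position: [0.6109, 0.1014, 0.2574]
tool_rot: [-3.141, -0.007, 0.124]
force: [-0.0, 0.1, -0.0]
grip_width: 0.0001
finger_force: 0.0
[(409, array([0.5862, 0.314 ])), (78, array([0.5312, 0.2049]))]
[-0.2476 -0.6035  0.1241]
[-0.2479 -0.6035  0.2041]
```

```bash
python3 -m inch '[[-0.12,-0.3,0,0,0,0,0],[-0.248,-0.55,0,0,0,0,0],[-0.248,-0.603,0.05,0,0,0,0],[-0.248,-0.603,0.12,0,0,0,0],[-0.248,-0.603,0.12,0,0,0,0],[-0.248,-0.603,0.12,0,0,0,0]]'; python3 -m inch '[[0,0,0.04,0,0,0,0],[0,0,0.08,0,0,0,0],[0,0,0.1,0,0,0,0],[0,0,0.12,0,0,0,0],[0,0,0.13,0,0,0,0],[0,0,0.14,0,0,0,0],[0,0,0.14,0,0,0,0]]'
```

```text
clock: 26.55
position: [0.5458, 0.2135, 0.228]
tool_rot: [3.141, 0.0, 0.122]
force: [-0.5, 0.1, -0.4]
grip_width: -0.0002
finger_force: 0.0
clock: 27.42
position: [0.5452, 0.2147, 0.2002]
tool_rot: [-3.142, -0.0, 0.124]
force: [0.0, -1.5, 2.3]
grip_width: -0.0001
finger_force: 1.3
```

```bash
python3 -m inch '[[0,0,0.005,0,0,0,0],[0,0,0.008,0,0,0,0],[0,0,0.01,0,0,0,0],[0,0,0.01,0,0,0,0],[0,0,0.01,0,0,0,0]]'
```

```text
clock: 28.05
position: [0.5454, 0.2148, 0.1998]
tool_rot: [-3.141, -0.001, 0.124]
force: [-7.9, -5.3, 29.1]
grip_width: 0.0
finger_force: 14.4
```

```bash
python3 -m inch '[[0,0,-0.004,0,0,0,0],[0,0,-0.005,0,0,0,0],[0,0,-0.005,0,0,0,0],[0,0,-0.005,0,0,0,0],[0,0,-0.005,0,0,0,0]]'; python3 -c "
from h import *
print(bot.observe()['force'])"
```

```text
clock: 28.68
position: [0.5453, 0.2148, 0.2]
tool_rot: [-3.141, -0.001, 0.124]
force: [-4.3, -3.3, 14.3]
grip_width: -0.0002
finger_force: 7.6
[-4.25457542 -3.27534342 14.27252674]
```

```bash
python3 -m inch '[[0,0,-0.05,0,0,0,0],[0,0,-0.15,0,0,0,0],[0,0,-0.25,0,0,0,0],[0.12,0.25,-0.25,0,0,0,0.3],[0.25,0.5,-0.25,0,0,0,0.6],[0.25,0.6,-0.25,0,0,0,0.7],[0.25,0.6,-0.25,0,0,0,0.7],[0.25,0.6,-0.25,0,0,0,0.7]]' 40
python3 - <<'E'
from m import *
f=grab('top');C=cloud(f);m=masks(f)
print([(s[4],ray(f,*c,.097)[:2].round(4)) for c,s in blobs((abs(C[...,2]-.097)<.007)&(C[...,1]>-.04)&(C[...,1]<.4)&(C[...,0]<.72)&(C[...,0]>.45))])
print([(s[4],ray(f,*c,.197)[:2].round(4)) for c,s in blobs((abs(C[...,2]-.197)<.007)&(C[...,1]>.1)&(C[...,1]<.4)&(C[...,0]<.6)&(C[...,0]>.45))])
for p in([.6099,.1015,.16],[.6099,.1015,.0931]): print(tool(p))
E
```

```text
clock: 29.68
position: [0.6092, 0.1034, 0.2492]
tool_rot: [-3.141, 0.0, 0.126]
force: [0.3, 0.8, 0.1]
grip_width: 0.0596
finger_force: 0.0
[(410, array([0.5862, 0.314 ])), (70, array([0.5293, 0.206 ]))]
[(243, array([0.5453, 0.2152]))]
[0.0022 0.0106 0.4461]
[0.0022 0.0109 0.7806]
```

```bash
python3 -m inch '[[0.002,0.011,0.25,0,0,0,0.7],[0.002,0.011,0.45,0,0,0,0.7],[0.002,0.011,0.6,0,0,0,0.7],[0.002,0.011,0.75,0,0,0,0.7],[0.002,0.011,0.782,0,0,0,0.7],[0.002,0.011,0.782,0,0,0,0.6],[0.002,0.011,0.782,0,0,0,0.3],[0.002,0.011,0.782,0,0,0,0.1],[0.002,0.011,0.782,0,0,0,0.1],[0.002,0.011,0.782,0,0,0,0.1],[0.002,0.011,0.782,0,0,0,0.1],[0.002,0.011,0.782,0,0,0,0.1]]' 40;  python3 -m inch '[[-0.02,0.002,0,0,0,0,0.1],[-0.06,0.004,0,0,0,0,0.1],[-0.11,0.008,0,0,0,0,0.1],[-0.17,0.012,0,0,0,0,0.1],[-0.23,0.015,0,0,0,0,0.1],[-0.29,0.019,0,0,0,0,0.1],[-0.35,0.022,0,0,0,0,0.1],[-0.41,0.026,0,0,0,0,0.1],[-0.45,0.028,0,0,0,0,0.1],[-0.475,0.03,0,0,0,0,0.1],[-0.4875,0.03,0,0,0,0,0.1],[-0.4875,0.03,0,0,0,0,0.1],[-0.4875,0.03,0,0,0,0,0.1]]' 40
python3 - <<'E'
from m import *
f=grab('top');C=cloud(f);m=masks(f)
print([(s[4],ray(f,*c,.097)[:2].round(4)) for c,s in blobs((abs(C[...,2]-.097)<.007)&(C[...,1]>-.04)&(C[...,1]<.4)&(C[...,0]<.72)&(C[...,0]>.35))])
E
```

```text
clock: 31.22
position: [0.611, 0.1, 0.0939]
tool_rot: [-3.141, -0.002, 0.124]
force: [-1.0, 0.7, 7.3]
grip_width: 0.0236
finger_force: 42.5
clock: 32.85
position: [0.5151, 0.082, 0.0939]
tool_rot: [-3.141, -0.002, 0.124]
force: [0.0, 0.9, 10.4]
grip_width: 0.0236
finger_force: 42.8
[(131, array([0.5425, 0.1993])), (415, array([0.491 , 0.2944])), (416, array([0.4511, 0.1952]))]
```

```bash
python3 -m inch '[[-0.003,-0.007,0,0,0,0,0.1],[-0.004,-0.013,0,0,0,0,0.1],[-0.004,-0.013,0,0,0,0,0.1],[-0.004,-0.013,0,0,0,0,0.1],[-0.004,-0.013,0,0,0,0,0.3],[-0.004,-0.013,0,0,0,0,0.5],[-0.004,-0.013,0,0,0,0,0.5],[-0.004,-0.013,-0.1,0,0,0,0.5],[-0.004,-0.013,-0.3,0,0,0,0.5],[-0.004,-0.013,-0.55,0,0,0,0.3],[-0.004,-0.013,-0.8,0,0,0,0],[-0.004,-0.013,-0.8,0,0,0,0],[-0.004,-0.013,-0.8,0,0,0,0]]' 40
python3 - <<'E'
from m import *
f=grab('top','t5.png');C=cloud(f)
print([(s[4],ray(f,*c,.097)[:2].round(4)) for c,s in blobs((abs(C[...,2]-.097)<.007)&(C[...,1]>-.04)&(C[...,1]<.4)&(C[...,0]<.72)&(C[...,0]>.35))])
for p in([.546,.215,.228],[.546,.215,.214]): print(tool(p))
E
```

```text
clock: 34.52
position: [0.5129, 0.0841, 0.2524]
tool_rot: [3.142, 0.0, 0.124]
force: [-0.5, 0.8, -0.1]
grip_width: 0.0
finger_force: 0.0
[(419, array([0.49  , 0.2969])), (267, array([0.4471, 0.2065]))]
[ 0.246  -0.6291  0.1192]
[ 0.2461 -0.6291  0.1892]
```

View pics/t5.png

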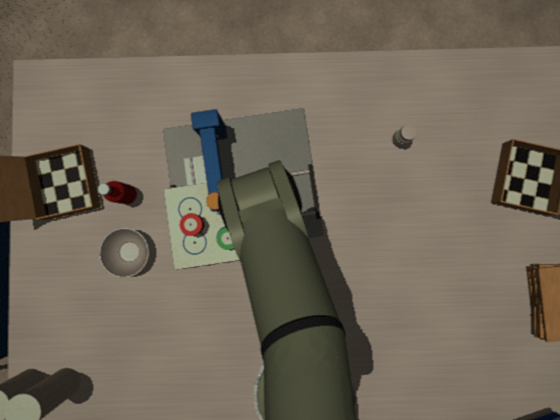

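```bash
python3 -m inch '[[0.12,-0.3,0,0,0,0,0],[0.246,-0.58,0,0,0,0,0],[0.246,-0.629,0.05,0,0,0,0],[0.246,-0.629,0.12,0,0,0,0],[0.246,-0.629,0.12,0,0,0,0],[0.246,-0.629,0.12,0,0,0,0]]'
python3 - <<'E'
from m import *
g=grab('scene'); cv2.imwrite('pics/s6.png',cv2.resize(g['img'][170:300,240:430,::-1],None,fx=4,fy=4))
E
```

```text
clock: 35.33
position: [0.5467, 0.2138, 0.2289]
tool_rot: [3.141, -0.0, 0.122]
force: [0.3, -0.0, 0.6]
grip_width: 0.0
finger_force: 0.0
```

View pics/s6.png

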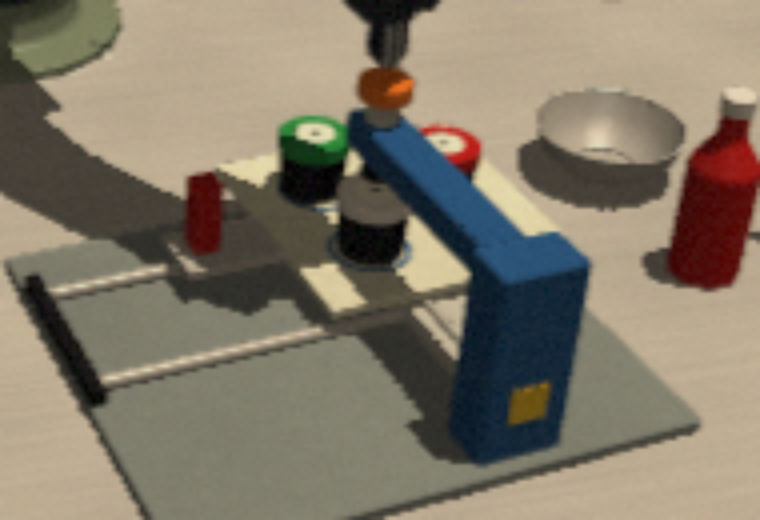

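The crop shows the white pot (372,220) centred in its ring below the stamp, with the green and red pots undisturbed. Press.

```bash
python3 -m inch '[[0,0,0.04,0,0,0,0],[0,0,0.08,0,0,0,0],[0,0,0.11,0,0,0,0],[0,0,0.13,0,0,0,0],[0,0,0.14,0,0,0,0],[0,0,0.144,0,0,0,0],[0,0,0.146,0,0,0,0],[0,0,0.146,0,0,0,0]]'
```

```text
clock: 36.38
position: [0.5465, 0.215, 0.2]
tool_rot: [3.142, -0.0, 0.124]
force: [-2.1, -2.8, 8.9]
grip_width: -0.0001
finger_force: 4.3
```

```bash
python3 -m inch '[[0,0,0.001,0,0,0,0],[0,0,0.001,0,0,0,0],[0,0,0.001,0,0,0,0],[0,0,0.001,0,0,0,0]]';python3 -m inch '[[0,0,-0.05,0,0,0,0],[0,0,-0.15,0,0,0,0],[0,0,-0.25,0,0,0,0],[-0.12,0.25,-0.25,0,0,0,0.3],[-0.246,0.5,-0.25,0,0,0,0.6],[-0.246,0.629,-0.25,0,0,0,0.7],[-0.246,0.629,-0.25,0,0,0,0.7],[-0.246,0.629,-0.25,0,0,0,0.7]]' 40
python3 - <<'E'
from m import *
f=grab('top');C=cloud(f)
print([(s[4],ray(f,*c,.097)[:2].round(4)) for c,s in blobs((abs(C[...,2]-.097)<.007)&(C[...,1]>-.04)&(C[...,1]<.4)&(C[...,0]<.72)&(C[...,0]>.35))])
for p in([.5129,.0841,.0931],): print(tool(p))
E
```

```text
clock: 36.88
position: [0.5465, 0.215, 0.2]
tool_rot: [-3.142, -0.0, 0.124]
force: [-2.7, -3.6, 11.2]
grip_width: -0.0002
finger_force: 5.6
clock: 37.88
position: [0.5133, 0.085, 0.2496]
tool_rot: [-3.141, -0.0, 0.125]
force: [-0.2, -0.0, 0.3]
grip_width: 0.06
finger_force: 0.0
[(421, array([0.49  , 0.2969])), (267, array([0.4471, 0.2065]))]
[-0.0026  0.0058  0.7818]
```

```bash
python3 -m inch '[[-0.002,0.006,0.25,0,0,0,0.7],[-0.002,0.006,0.45,0,0,0,0.7],[-0.002,0.006,0.6,0,0,0,0.7],[-0.002,0.006,0.75,0,0,0,0.7],[-0.002,0.006,0.782,0,0,0,0.7],[-0.002,0.006,0.782,0,0,0,0.6],[-0.002,0.006,0.782,0,0,0,0.3],[-0.002,0.006,0.782,0,0,0,0.1],[-0.002,0.006,0.782,0,0,0,0.1],[-0.002,0.006,0.782,0,0,0,0.1],[-0.002,0.006,0.782,0,0,0,0.1],[-0.002,0.006,0.782,0,0,0,0.1]]' 40;  python3 -m inch '[[0.01,0.02,0,0,0,0,0.1],[0.03,0.06,0,0,0,0,0.1],[0.055,0.11,0,0,0,0,0.1],[0.085,0.17,0,0,0,0,0.1],[0.115,0.23,0,0,0,0,0.1],[0.15,0.29,0,0,0,0,0.1],[0.18,0.35,0,0,0,0,0.1],[0.205,0.4,0,0,0,0,0.1],[0.22,0.43,0,0,0,0,0.1],[0.226,0.44,0,0,0,0,0.1],[0.226,0.44,0,0,0,0,0.1],[0.226,0.44,0,0,0,0,0.1]]' 40
python3 - <<'E'
from m import *
f=grab('top');C=cloud(f)
print([(s[4],ray(f,*c,.097)[:2].round(4)) for c,s in blobs((abs(C[...,2]-.097)<.007)&(C[...,1]>-.04)&(C[...,1]<.4)&(C[...,0]<.72)&(C[...,0]>.35))])
print(rings(f)) if 0 else None
import p; print(p.rings(f))
g=grab('scene'); cv2.imwrite('pics/s7.png',cv2.resize(g['img'][170:300,240:430,::-1],None,fx=4,fy=4))
E
```

```text
clock: 39.42
position: [0.5135, 0.0831, 0.0939]
tool_rot: [-3.141, -0.002, 0.124]
force: [-1.3, -0.3, 8.2]
grip_width: 0.023
finger_force: 42.2
clock: 40.92
position: [0.5695, 0.0011, 0.094]
tool_rot: [3.141, -0.002, 0.124]
force: [0.7, 0.2, 6.0]
grip_width: 0.0234
finger_force: 42.0
[(403, array([0.6025, 0.1323])), (139, array([0.5403, 0.1996])), (403, array([0.5062, 0.1145]))]
[[ 0.4961  0.2165 22.5952 22.7451]
 [ 0.5082  0.1231 20.7653 21.8702]]
```

View pics/s7.png

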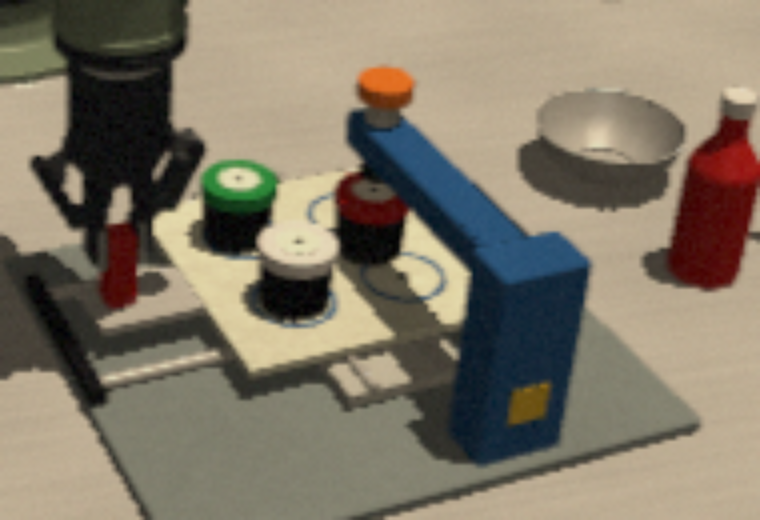

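The crop shows the red lid (372,195) under the stamp. It is about 1.5 mm off in y, so correct that, release and press.

```bash
python3 -m inch '[[-0.002,-0.006,0,0,0,0,0.1],[-0.002,-0.006,0,0,0,0,0.1],[-0.002,-0.006,0,0,0,0,0.1],[-0.002,-0.006,0,0,0,0,0.3],[-0.002,-0.006,0,0,0,0,0.5],[-0.002,-0.006,0,0,0,0,0.5],[-0.002,-0.006,-0.1,0,0,0,0.5],[-0.002,-0.006,-0.3,0,0,0,0.5],[-0.002,-0.006,-0.55,0,0,0,0.3],[-0.002,-0.006,-0.8,0,0,0,0],[-0.002,-0.006,-0.8,0,0,0,0],[-0.002,-0.006,-0.8,0,0,0,0]]' 40
python3 - <<'E'
from m import *
f=grab('top');C=cloud(f)
print([(s[4],ray(f,*c,.097)[:2].round(4)) for c,s in blobs((abs(C[...,2]-.097)<.007)&(C[...,1]>-.04)&(C[...,1]<.4)&(C[...,0]<.72)&(C[...,0]>.35))])
print(tool([.546,.215,.2285]))
E
```

```text
clock: 42.52
position: [0.5679, 0.0023, 0.2526]
tool_rot: [3.142, 0.0, 0.124]
force: [-0.3, 0.5, -0.2]
grip_width: 0.0003
finger_force: 0.0
[(396, array([0.602 , 0.1336])), (133, array([0.5384, 0.2013])), (408, array([0.506 , 0.1158]))]
[ 0.0242 -1.0686  0.1178]
```

```bash
python3 -m inch '[[0.01,-0.3,0,0,0,0,0],[0.02,-0.6,0,0,0,0,0],[0.024,-0.9,0,0,0,0,0],[0.024,-1,0,0,0,0,0],[0.024,-1,0,0,0,0,0],[0.024,-1,0,0,0,0,0]]';  python3 -m inch '[[0,-0.035,0.0,0,0,0,0],[0,-0.069,0.05,0,0,0,0],[0,-0.069,0.118,0,0,0,0],[0,-0.069,0.118,0,0,0,0],[0,-0.069,0.118,0,0,0,0]]'; python3 -c "
from h import *
print(tool([.5465,.215,.2]))"
```

```text
clock: 43.32
position: [0.5484, 0.1997, 0.2523]
tool_rot: [3.141, 0.001, 0.122]
force: [0.2, -0.9, 0.9]
grip_width: 0.0002
finger_force: 0.0
clock: 43.95
position: [0.5465, 0.2149, 0.2292]
tool_rot: [3.141, 0.0, 0.124]
force: [-0.0, -0.7, 0.3]
grip_width: 0.0004
finger_force: 0.0
[ 0.     -0.0007  0.1461]
```

```bash
python3 -m inch '[[0,0,0.04,0,0,0,0],[0,0,0.08,0,0,0,0],[0,0,0.11,0,0,0,0],[0,0,0.13,0,0,0,0],[0,0,0.14,0,0,0,0],[0,0,0.145,0,0,0,0],[0,0,0.147,0,0,0,0],[0,0,0.147,0,0,0,0]]'
```

```text
clock: 44.95
position: [0.5465, 0.215, 0.2001]
tool_rot: [3.142, -0.0, 0.124]
force: [-1.2, -0.9, 3.6]
grip_width: 0.0003
finger_force: 2.0
```

```bash
python3 -m inch '[[0,0,0.002,0,0,0,0],[0,0,0.003,0,0,0,0],[0,0,0.003,0,0,0,0],[0,0,0.003,0,0,0,0],[0,0,0.003,0,0,0,0],[0,0,0.003,0,0,0,0]]'; python3 -m inch '[[0,0,-0.05,0,0,0,0],[0,0,-0.15,0,0,0,0],[0,0,-0.25,0,0,0,0],[0,0.25,-0.25,0,0,0,0.3],[-0.01,0.5,-0.25,0,0,0,0.6],[-0.02,0.75,-0.25,0,0,0,0.7],[-0.024,1,-0.25,0,0,0,0.7],[-0.024,1,-0.25,0,0,0,0.7],[-0.024,1,-0.25,0,0,0,0.7]]' 40; python3 -c "
from h import *
print(tool([.5685,.0023,.0931]))"
```

```text
clock: 45.7
position: [0.5465, 0.2151, 0.2]
tool_rot: [-3.141, -0.001, 0.124]
force: [-2.8, -2.8, 11.8]
grip_width: -0.0
finger_force: 6.4
clock: 46.82
position: [0.5664, 0.0167, 0.2495]
tool_rot: [-3.141, -0.0, 0.124]
force: [0.4, 0.3, 0.1]
grip_width: 0.0597
finger_force: 0.0
[0.0013 0.0731 0.7818]
```

```bash
python3 -m inch '[[0.001,0.073,0,0,0,0,0.7],[0.001,0.073,0.2,0,0,0,0.7],[0.001,0.073,0.45,0,0,0,0.7],[0.001,0.073,0.6,0,0,0,0.7],[0.001,0.073,0.75,0,0,0,0.7],[0.001,0.073,0.782,0,0,0,0.7],[0.001,0.073,0.782,0,0,0,0.6],[0.001,0.073,0.782,0,0,0,0.3],[0.001,0.073,0.782,0,0,0,0.1],[0.001,0.073,0.782,0,0,0,0.1],[0.001,0.073,0.782,0,0,0,0.1],[0.001,0.073,0.782,0,0,0,0.1],[0.001,0.073,0.782,0,0,0,0.1]]' 40;  python3 -m inch '[[0,0.02,0,0,0,0,0.1],[0,0.06,0,0,0,0,0.1],[0,0.11,0,0,0,0,0.1],[0,0.17,0,0,0,0,0.1],[0,0.23,0,0,0,0,0.1],[0,0.29,0,0,0,0,0.1],[0,0.34,0,0,0,0,0.1],[0,0.38,0,0,0,0,0.1],[0,0.41,0,0,0,0,0.1],[0,0.43,0,0,0,0,0.1],[0,0.44,0,0,0,0,0.1],[0,0.445,0,0,0,0,0.1],[0,0.45,0,0,0,0,0.1],[0,0.45,0,0,0,0,0.1]]' 40
```

```text
clock: 48.45
position: [0.5691, 0.0016, 0.0941]
tool_rot: [3.142, -0.002, 0.124]
force: [-1.2, 0.2, 6.8]
grip_width: 0.0232
finger_force: 42.1
clock: 50.2
position: [0.5803, -0.0878, 0.0941]
tool_rot: [3.141, -0.002, 0.124]
force: [0.4, -0.0, 5.8]
grip_width: 0.023
finger_force: 42.0
```

```bash
for i in 1; do python3 -m inch '[[0,0.01,0,0,0,0,0.1],[0,0.02,0,0,0,0,0.1],[0,0.02,0,0,0,0,0.1]]'; done; python3 -m inch '[[0,0.01,0,0,0,0,0.1],[0,0.02,0,0,0,0,0.1],[0,0.02,0,0,0,0,0.1]]'
```

```text
clock: 50.58
position: [0.5809, -0.092, 0.0941]
tool_rot: [3.141, -0.002, 0.124]
force: [0.7, -1.8, 7.1]
grip_width: 0.0238
finger_force: 42.0
clock: 50.95
position: [0.5814, -0.0959, 0.0941]
tool_rot: [3.141, -0.002, 0.124]
force: [0.0, -1.2, 6.0]
grip_width: 0.0232
finger_force: 42.0
```

```bash
python3 -m inch '[[0,0.01,0,0,0,0,0.1],[0,0.02,0,0,0,0,0.1],[0,0.03,0,0,0,0,0.1],[0,0.03,0,0,0,0,0.1]]'; python3 -m inch '[[0,0.01,0,0,0,0,0.1],[0,0.02,0,0,0,0,0.1],[0,0.02,0,0,0,0,0.1]]';  python3 - <<'E'
from m import *
f=grab('top'); cv2.imwrite('pics/t8.png',cv2.resize(f['img'][95:265,150:350,::-1],None,fx=3.5,fy=3.5))
E
```

```text
clock: 51.45
position: [0.5821, -0.1019, 0.0941]
tool_rot: [3.141, -0.002, 0.124]
force: [1.1, -1.3, 6.1]
grip_width: 0.0234
finger_force: 42.0
clock: 51.82
position: [0.5826, -0.1059, 0.0941]
tool_rot: [3.141, -0.002, 0.124]
force: [0.6, -0.7, 5.4]
grip_width: 0.0231
finger_force: 42.0
```

View pics/t8.png

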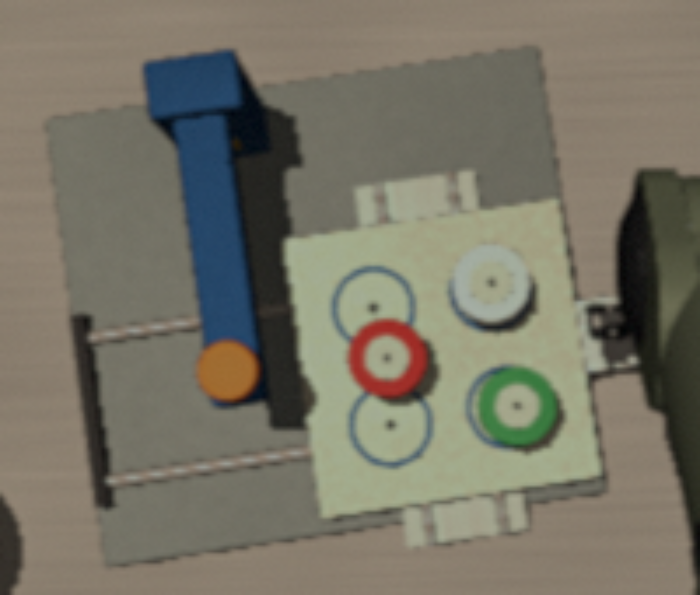

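All three pots stand on the plate, which has not reached its stop yet. Keep pulling.

```bash
for i in 1; do python3 -m inch '[[0,0.01,0,0,0,0,0.1],[0,0.02,0,0,0,0,0.1],[0,0.03,0,0,0,0,0.1],[0,0.03,0,0,0,0,0.1]]'; done; python3 -m inch '[[0,0.01,0,0,0,0,0.1],[0,0.02,0,0,0,0,0.1],[0,0.03,0,0,0,0,0.1],[0,0.03,0,0,0,0,0.1]]'
```

```text
clock: 52.38
position: [0.5833, -0.1118, 0.0941]
tool_rot: [3.141, -0.002, 0.124]
force: [-0.2, -0.6, 5.7]
grip_width: 0.0235
finger_force: 42.0
clock: 52.88
position: [0.5841, -0.1178, 0.0941]
tool_rot: [3.141, -0.002, 0.124]
force: [1.1, -0.4, 4.6]
grip_width: 0.0235
finger_force: 42.0
```

```bash
python3 -m inch '[[0,0.01,0,0,0,0,0.1],[0,0.02,0,0,0,0,0.1],[0,0.02,0,0,0,0,0.1]]'
```

```text
clock: 53.25
position: [0.5846, -0.1218, 0.0941]
tool_rot: [3.141, -0.002, 0.124]
force: [0.9, -0.3, 6.0]
grip_width: 0.0234
finger_force: 42.0
```

```bash
python3 -m inch '[[0,0.01,0,0,0,0,0.1],[0,0.02,0,0,0,0,0.1],[0,0.03,0,0,0,0,0.1],[0,0.03,0,0,0,0,0.1]]'
```

```text
clock: 53.75
position: [0.5852, -0.1259, 0.094]
tool_rot: [-3.14, -0.002, 0.125]
force: [-2.1, 8.3, 7.2]
grip_width: 0.0237
finger_force: 42.3
```

```bash
python3 -m inch '[[0,0.01,0,0,0,0,0.1],[0,0.02,0,0,0,0,0.1],[0,0.03,0,0,0,0,0.1],[0,0.03,0,0,0,0,0.1]]'
```

```text
clock: 54.25
position: [0.5859, -0.1262, 0.0938]
tool_rot: [-3.134, -0.001, 0.129]
force: [-5.7, 37.3, 12.6]
grip_width: 0.0233
finger_force: 43.3
```

Run:
```python
from m import *
from p import rings
f=grab('top'); print(rings(f)[:,:2])
g=grab('scene'); cv2.imwrite('pics/s9.png',cv2.resize(g['img'][170:310,210:410,::-1],None,fx=4,fy=4))
```

```text
[[ 0.5123  0.0897]
 [ 0.5475  0.2198]
 [ 0.5243 -0.0012]
 [ 0.6181  0.0102]
 [ 0.6081  0.1018]]
```

View pics/s9.png

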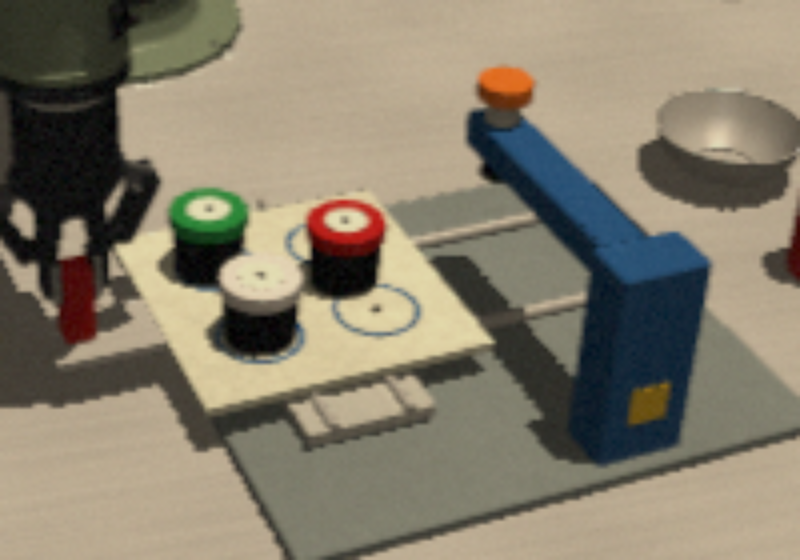

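The plate hit its stop (37 N back), and the crop shows all three pots upright on it with the stamp up. Ease off the stop, release, rise clear and check.

```bash
python3 -m inch '[[0,-0.02,0,0,0,0,0.1],[0,-0.036,0,0,0,0,0.1],[0,-0.036,0,0,0,0,0.1],[0,-0.036,0,0,0,0,0.3],[0,-0.036,0,0,0,0,0.5],[0,-0.036,0,0,0,0,0.5],[0,-0.036,0,0,0,0,0.5],[0,-0.036,-0.1,0,0,0,0.5],[0,-0.036,-0.3,0,0,0,0.5],[0,-0.036,-0.55,0,0,0,0.5],[0,0.2,-0.8,0,0,0,0.5],[0,0.45,-0.8,0,0,0,0.5],[0,0.7,-0.8,0,0,0,0.5],[0,0.7,-0.8,0,0,0,0.5]]' 40
python3 - <<'E'
from m import *
from p import rings
f=grab('top','t10.png'); print(rings(f)[:,:2]);C=cloud(f)
print([(s[4],ray(f,*c,.097)[:2].round(4)) for c,s in blobs((abs(C[...,2]-.097)<.007)&(C[...,1]>-.2)&(C[...,1]<.4)&(C[...,0]<.72)&(C[...,0]>.35))])
E
```

```text
clock: 56.1
position: [0.6016, -0.2768, 0.2524]
tool_rot: [3.14, 0.001, 0.119]
force: [-1.4, 0.3, -0.4]
grip_width: 0.0424
finger_force: 0.0
[[ 0.5119  0.0897]
 [ 0.5241 -0.0016]
 [ 0.6096  0.0202]
 [ 0.6075  0.1018]]
[(399, array([0.6181, 0.0055])), (65, array([ 0.5867, -0.1247])), (403, array([0.5616, 0.0875])), (406, array([ 0.5219, -0.0121]))]
```

View pics/t10.png

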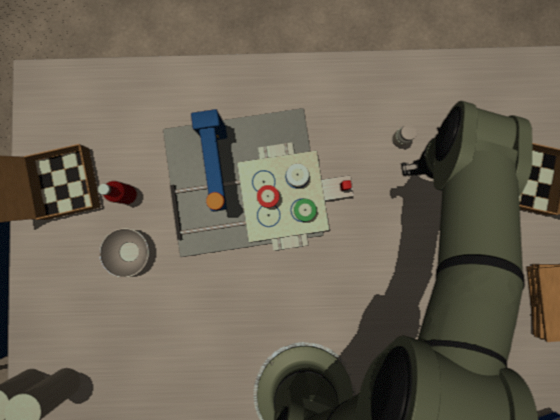

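The plate is still at its stop, with white (297,175), red (268,196) and green (304,209) on it, and the arm is clear of everything. Hand in.

```bash
python3 -c "
from workcell import bot
print(bot.job_done())"
```

```text
the job is handed in; nothing more can be done
None
```

I handed the job in: the green, white and red pots (there was no yellow one) were stamped in that order and stand on the plate, which is pulled out to its stop; the system gave no verdict.

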